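# Open a safety-capped descaler bottle in its holder

### The arm

A 6-joint arm with a two-finger parallel gripper is mounted at the origin on a cart in front of the work surface, level with it; the furniture and walls round the work are solid. World frame = base frame: x ahead of the robot, y to its left, z up, the work surface at z = 0. Lengths are in m, angles in rad, forces in N, time in s.
With the tool pointing down it reaches from about 0.35 to 0.85 m from the base axis. Payload 8.1 kg.
Tool frame: the origin (TCP) lies between the finger pads; the fingertips stand tips_ahead ahead of it and the grasp point (between the pads) lies 8 mm behind it (tips_ahead is the distance from the TCP to the fingertips, in m); z points along the fingers, x is the direction in which the jaws open and shut, and the axes are right-handed (so a half turn about z gives the same grasp; the last joint's range is limited). The gripper opens to 93 mm and grips with 3 to 60 N. Pads are 15 mm wide; open, the fingers measure 128 mm over their backs; the gripper's body (75 mm by 188 mm) begins 65 mm behind the grasp point.
Start: joints at [-1.388, 0.13, 1.488, -0, 1.523, -0.085], TCP at [0.159, -0.579, 0.23] pointing down, gripper open.
Joint ranges: [-2.96, 2.96], [-0.89, 2.26], [0.02, 2.5], [-1.34, 4.48], [0, 2.73], [-2.66, 2.66]. Speed limits (rad/s): [2.39, 2.39, 2.79, 3.14, 3.14, 3.14].

### API

Orientations are given as a rotation vector (axis times angle).
In Python, from plant import * gives the robot as it stands.
- The arm moves only by the tool play_rows, never from a script. Its argument "increments" is a list that holds one entry, the list of rows, each a list of 4 numbers: the shift along the tool's x, y, z in cm, then the turn about the tool's z in rad. A call has 1 to 5 rows; each row is the pose to reach, as a shift and turn from the pose measured when the call began, along the tool's axes at that moment; what a row does not reach only later rows make up. A row lasts 1/10 s, in which the tool goes at most 50 mm and 8.59 degrees, less where a joint would pass 70% of its speed; a pose out of reach is approached as far as the arm can. A call with a gripper value outside its range is refused whole. "jaw" is the finger opening in cm, from 0 to 9.3, set as the call begins (left out, the last holds). The fingers move at their own pace and stop on an object; "squeeze" is the grip in N (left out, the last holds). Time passes only in rows, so rows that repeat a pose let the fingers close. It gives the time, the measured TCP pose, the force and the opening at its end, in the units of the state.
- read_state(): the state, without advancing time (a new reading comes with each control period).
- read_camera(name): name is "scene" or "side" or "wrist"; returns (picture, depth): 420x560x3 uint8, blue, green, red; 420x560 float32, m along the optical axis (not along the pixel's ray), 0 where there is no reading.
- camera_params(name): a dict with "K" (3x3 intrinsics, pixels), "eye" and "orientation" of the camera in the world. Camera axes: x right, y up, looking along -z (the intrinsics and any distortion apply to the point x, -y, -z); pixel columns grow to the right and rows downward; lengths in m; the calibration is good to about 2 mm. A picture is of the moment at which its call begins: read the wrist's pose just before it. camera_params takes no time and is no camera call; for the wrist camera it gives the pose at the moment of the call.
- close_job(): hands the job in, once; it reports no verdict.
The state is a dict: "t": time; "q": joint angles; "dq": joint speeds; "joint_torque": joint torques, N m; "tool_pos": TCP position; "orientation": TCP orientation; "force": force on the tool from outside, world axes, zero at the start; "wrist_torque": the same for the moment, N m; "opening": finger opening in m.
Only numpy, scipy, OpenCV 4.12 (cv2) and the standard library are available. Lean on these libraries where they do the work, as an engineer would, in place of code of your own. Each camera call takes 0.05 s, during which the arm holds its last target.

### The job

Pick up the bottle of descaler with the white push-and-turn safety cap, keeping it upright, and seat it flat and square in the rectangular pocket of the black bottle holder, which stops it turning. Then press the cap down, twist it about a quarter turn anticlockwise (seen from above) while it is down, lift it off and finish still holding the cap about 10 cm above where it sat, straight over the bottle, with the bottle left seated. Do not knock or shift the other things on the worktop.

Things in the scene. Friction and masses are not known exactly. Their poses are not given: they have to be found in the camera images.
- bottle_mid (a point): Grey plastic bottle, loose, upright, 0.25 to 0.45 kg. Body 66 mm (x) by 52 mm (y), flat-sided up to 82 mm, then a sloping round shoulder and a neck; 134 mm high with cap. Point: centre of the body, 41 mm above the foot; z up. Closed, the cap's centre is 76 mm above it. May be carried by the locked cap (play 0.1 rad in twist, 1 mm sideways) or gripped by the body. Fits the holder either way round.
- cap_mid (a point): White ribbed round cap, 52 mm across, 34 mm high, locked on the bottle. Point: its centre, 17 mm below the top; z up, x parallel to the bottle's x while closed. 8 mm of free neck below its rim, then the shoulder. Pressed down 5 to 6 mm and turned anticlockwise from above, it lifts straight off after 1.1 to 2.05 rad (aim at 1.5); blocked clockwise. Clear of the neck 18 mm above its closed height.
- holder_pocket (a point): Black block fixed to the worktop, 130 mm (x) by 110 mm (y), 34 mm high. Rectangular pocket in its top, 70 mm along x by 56 mm along y, 24 mm deep, mouth chamfered 3 mm. Point: centre of the pocket floor, 10 mm above the worktop; z up. The bottle's 66 mm side goes along x; seated, bottle_mid is 41 mm above this point.
- closure_seal (a joint): Spring-loaded sealing disc in the neck that pushes the cap up (m): 0 with the cap closed at rest (5 N), 0.004 when pressed far enough for the lugs to leave their notches (8.5 N), 0.0065 at the hard stop (11 N), -0.004 with the cap off. Keep the cap down until it has turned 1.1 rad.
- salt_shaker_mid (a point): Bystander: glass salt shaker, 44 mm across, 90 mm high; the point is its centre.
- jam_jar_mid (a point): Bystander: jam jar with a lid, 69 mm across, 86 mm high; the point is its centre.
- tea_box_mid (a point): Bystander: carton 71 x 126 x 76 mm (126 along its y); the point is its centre.
- mug_cream_mid (a point): Bystander: cream mug, 82 x 115 x 94 mm; the point is half-way up.
- spice_a_mid (a point): Bystander: spice jar, 41 mm across, 105 mm high; the point is its centre.
Mind the look-alikes: they are no part of the job. What is shaped like the part that bears cap_mid but brown, green or pink is not meant.

How it is judged:
By the outcome, as a careful person would: the job done as asked, in the order asked, and still so for the second after the job is handed in, while the arm keeps its last pose, push and grip.
It also fails if it takes over 53 s, if anything falls off the work surface, if the arm or the gripper's body presses on something with over 40 N, if the wrist force passes 120 N, or if a joint passes its speed limit or range.

## Working session

There is one attempt and no reset: what is moved stays moved. The work goes in short steps, Python scripts to look and compute and a tool call to move; the robot and the scene stay as the last step left them, time stands still between calls to the robot, and variables do not carry over. Pictures are saved under pics/ and viewed, and the job is handed in when it is done.

Besides the shell and the picture viewer there is one more tool, called after "Request:" by a JSON object that holds its "op" and its "data". play_rows: Moves the arm, as the interface text tells. Its arguments: {"type":"object","properties":{"increments":{"type":"array"},"jaw":{"type":"number"},"squeeze":{"type":"number"}},"required":["increments"]}

```bash
ls; mkdir -p pics; python3 - <<'E'
from plant import *
import cv2
s=read_state();print(s)
for n in ("scene","side","wrist"):
    p,d=read_camera(n);cv2.imwrite(f"pics/{n}0.png",p);import numpy as np;np.save(f"pics/{n}0.npy",d);np.save(f"pics/{n}0rgb.npy",p)
    print(n,camera_params(n))
E
```

```text
pics
{'t': 0.0, 'q': array([-1.38837870e+00,  1.31163097e-01,  1.48929329e+00, -2.43177037e-05,
        1.52296976e+00, -8.53703028e-02]), 'dq': array([ 0.00048542,  0.00056116, -0.00191044,  0.00070646,  0.00120179,
        0.00059464]), 'joint_torque': array([ 1.65725309e-03, -5.59845471e+01, -4.91753304e+01,  7.67174712e-02,
        3.56603146e-02, -1.69157706e-04]), 'tool_pos': array([ 0.15868955, -0.57806545,  0.22857857]), 'orientation': array([-2.49714347e+00,  1.90427085e+00,  2.15767912e-03]), 'force': array([-0.55756093, -0.14411639,  0.34984719]), 'wrist_torque': array([ 0.01686074, -0.00622009,  0.01327367]), 'opening': 0.09286015524208392}
scene {'K': array([[399.26777908,   0.        , 283.02464431],
       [  0.        , 399.26777908, 213.13379711],
       [  0.        ,   0.        ,   1.        ]]), 'eye': array([ 0.11447889, -0.92025432,  1.01071795]), 'orientation': array([ 0.74407823, -0.20721554, -0.4695183 ])}
side {'K': array([[445.53917322,   0.        , 275.51797113],
       [  0.        , 445.53917322, 208.25380228],
       [  0.        ,   0.        ,   1.        ]]), 'eye': array([0.30541932, 1.19878358, 0.65096868]), 'orientation': array([ 0.16361584, -1.67415916, -2.50186781])}
wrist {'K': array([[308.30561482,   0.        , 273.37323739],
       [  0.        , 308.30561482, 210.14050965],
       [  0.        ,   0.        ,   1.        ]]), 'eye': array([ 0.22766983, -0.55902087,  0.38362522]), 'orientation': array([-0.22360997,  0.17223332, -1.29490931])}
```

View pics/scene0.png

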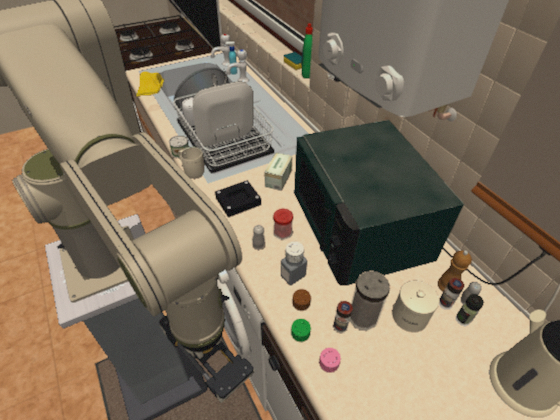

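View pics/side0.png

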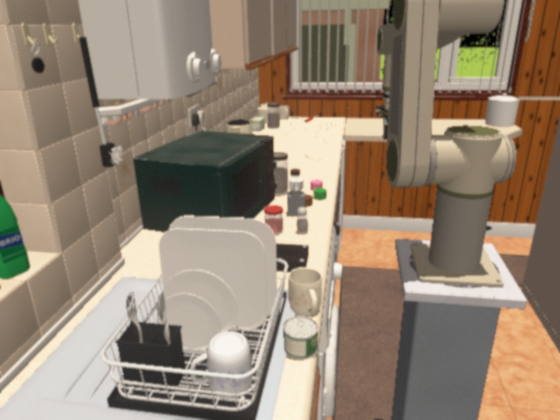

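View pics/wrist0.png

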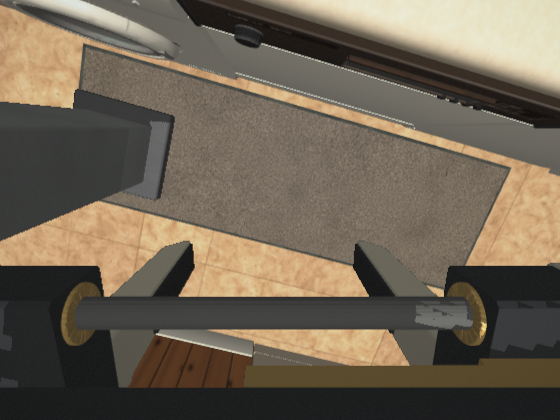

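```bash
cat > h.py <<'E'
import numpy as np, cv2
from scipy.spatial.transform import Rotation as R
def cloud(d,c):
    K=c["K"];v,u=np.mgrid[:d.shape[0],:d.shape[1]]
    P=np.stack([(u-K[0,2])/K[0,0]*d,-(v-K[1,2])/K[1,1]*d,-d],-1)
    return P@R.from_rotvec(c["orientation"]).as_matrix().T+c["eye"]
def proj(P,c):
    q=(np.atleast_2d(P)-c["eye"])@R.from_rotvec(c["orientation"]).as_matrix()
    K=c["K"];return np.c_[K[0,2]-K[0,0]*q[:,0]/q[:,2],K[1,2]+K[1,1]*q[:,1]/q[:,2]]
def ray(uv,z,c):
    K=c["K"];uv=np.atleast_2d(uv)
    d=np.c_[(uv[:,0]-K[0,2])/K[0,0],-(uv[:,1]-K[1,2])/K[1,1],-np.ones(len(uv))]@R.from_rotvec(c["orientation"]).as_matrix().T
    return c["eye"]+d*((z-c["eye"][2])/d[:,2])[:,None]
E
python3 - <<'E'
from plant import *
from h import *
c=camera_params("scene");p=np.load("pics/scene0rgb.npy");d=np.load("pics/scene0.npy");P=cloud(d,c)
for n,(u,v) in dict(cap=(295,249),body=(291,270),pocket=(238,198),salt=(259,229),jam=(283,214),tea=(279,165),mug=(193,155),shelf=(260,300),brown=(301,297),green=(301,327),spice=(345,308),canister=(370,280)).items(): print(n,P[v,u].round(3))
print(P[120:260:20,320].round(3))
cr=p[170:390,170:400];cv2.imwrite("pics/crop0.png",cv2.resize(cr,None,fx=2.6,fy=2.6,interpolation=cv2.INTER_CUBIC))
c=camera_params("side");p=np.load("pics/side0rgb.npy")
cr=p[130:320,230:360];cv2.imwrite("pics/crop1.png",cv2.resize(cr,None,fx=3,fy=3,interpolation=cv2.INTER_CUBIC))
E
```

```text
cap [ 0.494 -0.328  0.136]
body [ 0.469 -0.353  0.082]
pocket [0.484 0.056 0.009]
salt [ 0.456 -0.174  0.086]
jam [ 0.552 -0.153  0.087]
tea [0.663 0.079 0.077]
mug [0.412 0.307 0.056]
shelf [ 0.368 -0.354  0.001]
brown [ 0.466 -0.419  0.036]
green [ 0.42  -0.496  0.032]
spice [ 0.525 -0.535  0.104]
canister [ 0.597 -0.526  0.168]
[[ 0.963  0.271  0.069]
 [ 0.723 -0.077  0.268]
 [ 0.67  -0.16   0.267]
 [ 0.629 -0.227  0.258]
 [ 0.637 -0.227  0.174]
 [ 0.633 -0.244  0.104]
 [ 0.62  -0.273  0.046]]
```

View pics/crop0.png

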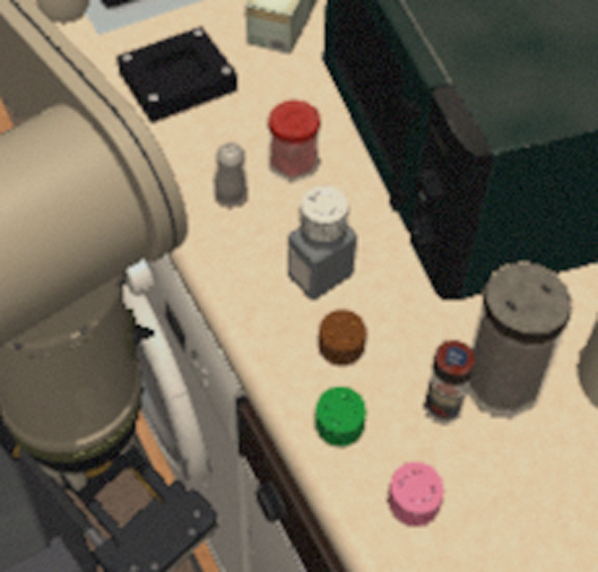

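View pics/crop1.png

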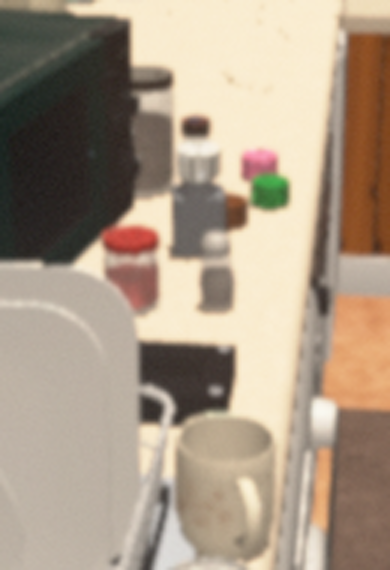

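```bash
python3 - <<'E'
from plant import *
import plant
from h import *
print([x for x in dir(plant) if x[0]!='_'])
s=read_state();T=R.from_rotvec(s["orientation"]).as_matrix();print(T.round(3))
print("tips",globals().get("tips_ahead"))
c=camera_params("wrist");C=R.from_rotvec(c["orientation"]).as_matrix()
print("cam eye in tool",(T.T@(c["eye"]-s["tool_pos"])).round(4));print("cam axes in tool\n",(T.T@C).round(3))
tgt=np.array([0.43,-0.36,0.30]);print((T.T@(tgt-s["tool_pos"])*100).round(2))
E
```

```text
['IKError', 'camera_params', 'close_job', 'read_camera', 'read_state', 'tips_ahead']
[[ 0.265 -0.964 -0.   ]
 [-0.964 -0.265  0.001]
 [-0.001 -0.    -1.   ]]
tips 0.011
cam eye in tool [-0.0005 -0.0716 -0.1548]
cam axes in tool
 [[ 1.     0.    -0.   ]
 [ 0.    -0.966 -0.26 ]
 [-0.     0.26  -0.966]]
[-13.88 -31.94  -7.09]
```

Request:
{"op": "play_rows", "data": {"increments": [[[0,-1,-3.5,0],[-2,-5,-7,0],[-4.5,-10,-7,0],[-7,-15,-7,0],[-9.5,-20,-7,0]]]}}

```text
t: 0.65
tool_pos: [0.3102, -0.448, 0.2992]
orientation: [-2.497, 1.906, 0.001]
force: [0.8, -0.9, -0.0]
opening: 0.0929
```

```bash
python3 - <<'E'
from plant import *
from h import *
c=camera_params("scene");d=np.load("pics/scene0.npy");P=cloud(d,c).reshape(-1,3)
for y in (-0.4,-0.35,-0.3,-0.25,-.2):
    m=(abs(P[:,1]-y)<.02)&(P[:,2]>.15)&(P[:,2]<.29)&(P[:,0]>.55); print(y,np.sort(P[m,0])[:3],m.sum())
m=(P[:,0]>.3)&(P[:,0]<.7)&(abs(P[:,1]+.1)<.35)&(P[:,2]>.29)
print(P[m].min(0) if m.any() else 0,m.sum())
m=(P[:,2]>.3)&(P[:,1]>-.6)&(P[:,0]>.45)&(P[:,0]<1);Q=P[m];print(Q[np.argsort(Q[:,0])[:5]])
E
```

```text
-0.4 [0.57564667 0.57732775 0.5774617 ] 1981
-0.35 [0.58141302 0.58215933 0.58227691] 1710
-0.3 [0.59256636 0.59312732 0.59319354] 1587
-0.25 [0.61982539 0.61996667 0.62018189] 1361
-0.2 [0.62928873 0.62951243 0.62952239] 1234
0 0
[[ 0.72795478 -0.07263963  0.5298905 ]
 [ 0.72833799 -0.04300474  0.55591917]
 [ 0.72851199 -0.06909883  0.54466137]
 [ 0.7287091  -0.06521842  0.5376279 ]
 [ 0.72879548 -0.04739525  0.55484827]]
```

Request:
{"op": "play_rows", "data": {"increments": [[[-2,-5,0,0],[-4,-10,0,0],[-6,-15,0,0],[-6,-15,0,0],[-6,-15,0,0]]]}}

```text
t: 1.15
tool_pos: [0.4403, -0.349, 0.2989]
orientation: [-2.5, 1.901, 0.002]
force: [0.9, -0.6, 0.3]
opening: 0.0927
```

```bash
python3 - <<'E'
from plant import *
from h import *
s=read_state();c=camera_params("wrist");p,d=read_camera("wrist");print(s["tool_pos"],abs(s["dq"]).max(),c)
cv2.imwrite("pics/w1.png",p);np.savez("pics/w1.npz",p=p,d=d,K=c["K"],eye=c["eye"],orientation=c["orientation"])
E
```

```text
[ 0.44030127 -0.34904858  0.29886369] 0.06377603010198711 {'K': array([[308.30561482,   0.        , 273.37323739],
       [  0.        , 308.30561482, 210.14050965],
       [  0.        ,   0.        ,   1.        ]]), 'eye': array([ 0.5092208 , -0.32970984,  0.45364236]), 'orientation': array([-0.22379186,  0.17204881, -1.29206815])}
```

View pics/w1.png

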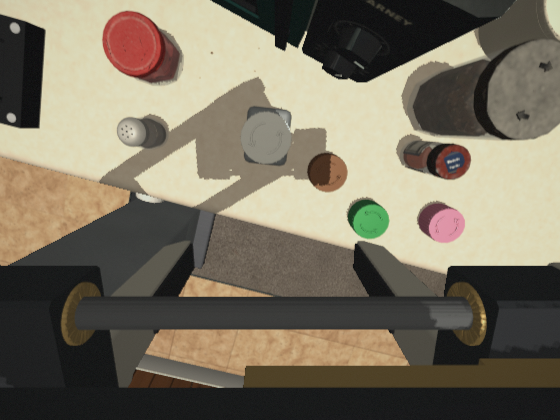

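```bash
python3 - <<'E'
from h import *
z=np.load("pics/w1.npz");p,d=z["p"],z["d"];P=cloud(d,z)
cv2.imwrite("pics/w1c.png",cv2.resize(p[90:185,220:350],None,fx=6,fy=6,interpolation=cv2.INTER_CUBIC))
sub=(slice(80,200),slice(210,330))
Q=P[sub].reshape(-1,3)
cap=Q[(Q[:,2]>.125)&(Q[:,2]<.145)]; (x,y),r=cv2.minEnclosingCircle(cap[:,:2].astype(np.float32));print("cap",x,y,r,cap.mean(0),np.median(cap[:,2]),len(cap))
m=(P[...,2]>.06)&(P[...,2]<.145);m[:80]=0;m[200:]=0;m[:,:210]=0;m[:,330:]=0
cs,_=cv2.findContours(m.astype(np.uint8),cv2.RETR_EXTERNAL,cv2.CHAIN_APPROX_NONE);k=max(cs,key=cv2.contourArea);print(cv2.boundingRect(k))
b=Q[(Q[:,2]>.074)&(Q[:,2]<.09)];print(len(b),cv2.minAreaRect(b[:,:2].astype(np.float32)))
b=Q[(Q[:,2]>.02)&(Q[:,2]<.09)];print(len(b),cv2.minAreaRect(b[:,:2].astype(np.float32)))
for zz in range(0,140,10):
    print(zz,((Q[:,2]*1000>zz)&(Q[:,2]*1000<zz+10)).sum(),end="; ")
E
```

```text
cap 0.49710193276405334 -0.3243517577648163 0.026335516944527626 [ 0.4973819  -0.32428499  0.13386242] 0.13386912959608988 2086
(240, 106, 52, 60)
469 ((0.4968787133693695, -0.3244009017944336), (0.06589829921722412, 0.051745641976594925), 9.3911771774292)
1134 ((0.49066272377967834, -0.3617526888847351), (0.14167553186416626, 0.07403133809566498), 80.3631362915039)
0 4923; 10 33; 20 45; 30 618; 40 0; 50 0; 60 0; 70 237; 80 234; 90 0; 100 0; 110 0; 120 3; 130 2083;
```

View pics/w1c.png

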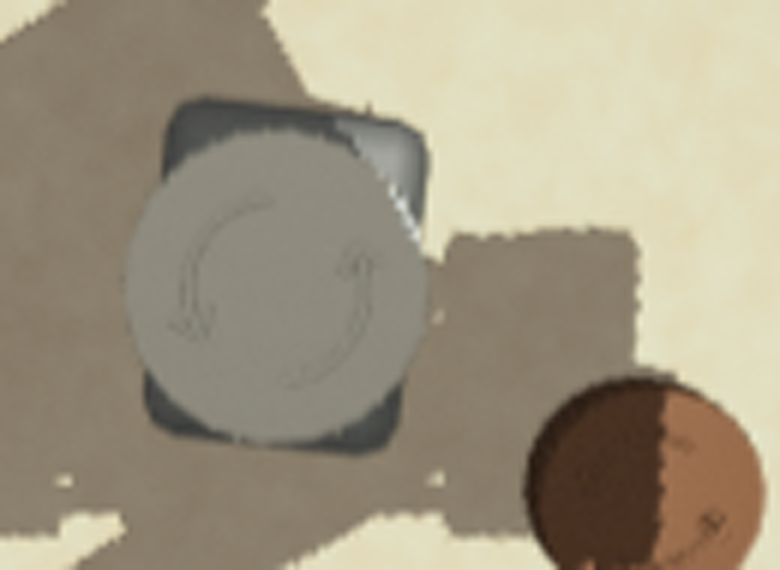

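The white cap on the grey bottle is at (267,137) in the wrist view. The brown (327,172), green (370,220) and pink (445,224) caps are loose look-alikes, and the enlarged crop confirms the white one sits on the bottle. Next I'll look at the holder.

Request:
{"op": "play_rows", "data": {"increments": [[[-3,-1,0,0],[-7.5,-2.1,0,0],[-12,-3.3,0,0],[-16.5,-4.5,0,0],[-21,-5.8,0,0]]]}}

```text
t: 1.7
tool_pos: [0.4379, -0.1329, 0.2991]
orientation: [2.496, -1.908, -0.001]
force: [1.1, 0.1, -0.3]
opening: 0.0929
```

Request:
{"op": "play_rows", "data": {"increments": [[[-4.5,-1.3,0,0],[-9,-2.5,0,0],[-13,-3.6,0,0],[-14,-3.9,0,0],[-14,-3.9,0,0]]]}}

```text
t: 2.2
tool_pos: [0.4386, 0.0121, 0.2991]
orientation: [2.496, -1.907, -0.001]
force: [0.0, -0.0, 0.2]
opening: 0.0928
```

```bash
python3 - <<'E'
from plant import *
from h import *
s=read_state();c=camera_params("wrist");p,d=read_camera("wrist");print(s["t"],s["tool_pos"],abs(s["dq"]).max())
cv2.imwrite("pics/w2.png",p);np.savez("pics/w2.npz",p=p,d=d,K=c["K"],eye=c["eye"],orientation=c["orientation"])
P=cloud(d,c)
m=(P[...,2]>.028)&(P[...,2]<.040)&(abs(P[...,0]-.484)<.12)&(abs(P[...,1]-.056)<.12)
print(m.sum(),cv2.minAreaRect(P[m][:,:2].astype(np.float32)))
# hole
f=(P[...,2]>.004)&(P[...,2]<.016)&(abs(P[...,0]-.484)<.04)&(abs(P[...,1]-.056)<.04)
print(f.sum(),cv2.minAreaRect(P[f][:,:2].astype(np.float32)),P[f].mean(0))
E
```

```text
2.2 [0.43864396 0.01211521 0.29913279] 0.04402434013485326
6060 ((0.5107594728469849, 0.048796724528074265), (0.1863996386528015, 0.11010650545358658), 0.7713719010353088)
2077 ((0.48272886872291565, 0.048520155251026154), (0.0702558159828186, 0.05619249865412712), 0.7157532572746277) [0.48320046 0.04883626 0.00996976]
```

View pics/w2.png

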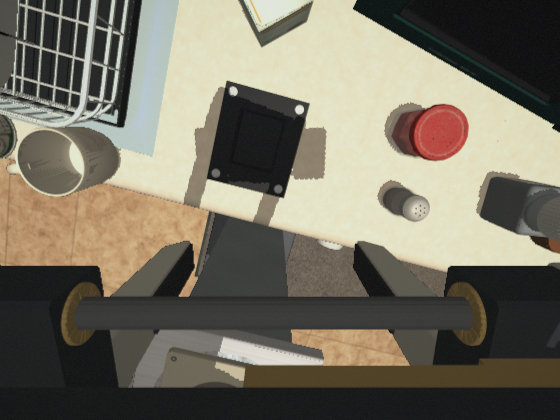

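```bash
python3 - <<'E'
from plant import *
from h import *
c=np.load("pics/w2.npz");P=cloud(c["d"],c)
m=(P[...,2]>.028)&(P[...,2]<.040)
n,l,st,ct=cv2.connectedComponentsWithStats(m.astype(np.uint8))
for i in range(1,n):
    if st[i,4]>500: print(st[i],cv2.minAreaRect(P[l==i][:,:2].astype(np.float32)),np.median(P[l==i][:,2]))
m=(P[...,2]>.018)&(P[...,2]<.040);s=read_state()
T=R.from_rotvec(s["orientation"]).as_matrix();print(s["q"],np.arctan2(T[1,0],T[0,0]))
tgt=np.array([.4970,-.3243,.299]);print((T.T@(tgt-s["tool_pos"])*100).round(2))
E
```

```text
[354   0 206 125 910] ((0.6399175524711609, -0.17895716428756714), (0.31268310546875, 0.00760772405192256), 77.99356842041016) 0.03521168765983698
[ 207   81  103  118 6050] ((0.4827517867088318, 0.04843194782733917), (0.13037075102329254, 0.11013031005859375), 0.7417469620704651) 0.03380257322416794
[-9.09235075e-02 -3.32759459e-01  1.79523559e+00 -6.86121884e-04
  1.68006396e+00  1.21464110e+00] -1.3056389274012392
[3.39e+01 3.17e+00 2.00e-02]
```

Request:
{"op": "play_rows", "data": {"increments": [[[4,0.4,0,0],[9,0.8,0,0],[14,1.3,0,0],[18.5,1.7,0,0],[23,2.1,0,0]]], "jaw": 9.3}}

```text
t: 2.75
tool_pos: [0.4775, -0.2212, 0.299]
orientation: [2.491, -1.912, -0.001]
force: [1.1, 0.3, 1.1]
opening: 0.0929
```

```bash
cat > to.py <<'E'
import sys
from plant import *
from h import *
def to(x,y,z,psi=None):
    s=read_state();T=R.from_rotvec(s["orientation"]).as_matrix()
    yaw=np.arctan2(T[1,0],T[0,0])
    print(s["t"],s["tool_pos"].round(4),"yaw",yaw.round(4),"tilt",T[:2,2].round(4),"q6",s["q"][5].round(3),"F",s["force"].round(2))
    print("shift cm",(T.T@(np.array([x,y,z])-s["tool_pos"])*100).round(2), "turn tool z",None if psi is None else -(psi-yaw))
if __name__=="__main__": to(*map(float,sys.argv[1:]))
E
python3 to.py 0.497 -0.3243 0.2 -1.3056
```

```text
2.75 [ 0.4775 -0.2212  0.299 ] yaw -1.3092 tilt [-0.0014 -0.0013] q6 0.779 F [1.12 0.32 1.06]
shift cm [10.45  0.76  9.91] turn tool z -0.0036368188205679886
```

Request:
{"op": "play_rows", "data": {"increments": [[[3.5,0.3,0,0],[7,0.5,1,0],[10,0.75,4,0],[10.45,0.75,8,0],[10.45,0.75,10,0]]]}}

```text
t: 3.25
tool_pos: [0.4936, -0.3275, 0.1945]
orientation: [2.485, -1.917, -0.009]
force: [-0.2, 1.0, -1.2]
opening: 0.093
```

```bash
python3 to.py 0.497 -0.3243 0.112 -1.3056
```

```text
3.25 [ 0.4936 -0.3275  0.1945] yaw -1.3143 tilt [-0.0061  0.0013] q6 0.644 F [-0.25  1.02 -1.23]
shift cm [-0.2  -0.46  8.24] turn tool z -0.008729265897844396
```

Request:
{"op": "play_rows", "data": {"increments": [[[-0.2,-0.45,1,0],[-0.2,-0.45,2,0],[-0.2,-0.45,2.4,0],[-0.2,-0.45,2.4,0]]]}}

```text
t: 3.65
tool_pos: [0.4973, -0.3248, 0.1709]
orientation: [2.485, -1.917, -0.008]
force: [0.1, -1.2, 0.4]
opening: 0.0929
```

```bash
python3 - <<'E'
from plant import *
from h import *
s=read_state();c=camera_params("wrist");p,d=read_camera("wrist")
cv2.imwrite("pics/w3.png",p);P=cloud(d,c)
m=(P[...,2]>.127)&(P[...,2]<.14)&(np.hypot(P[...,0]-.497,P[...,1]+.324)<.045)
(x,y),r=cv2.minEnclosingCircle(P[m][:,:2].astype(np.float32));print("cap",x,y,r,np.median(P[m][:,2]),m.sum())
from to import to; to(x,y,.112,-1.3056)
E
```

```text
cap 0.4972385764122009 -0.32404640316963196 0.02661346271634102 0.13381918851315266 4606
3.7 [ 0.4977 -0.3249  0.1716] yaw -1.3141 tilt [-0.0049  0.0002] q6 0.652 F [0.16 0.48 0.57]
shift cm [-0.08 -0.01  5.96] turn tool z -0.008518954667140033
```

View pics/w3.png

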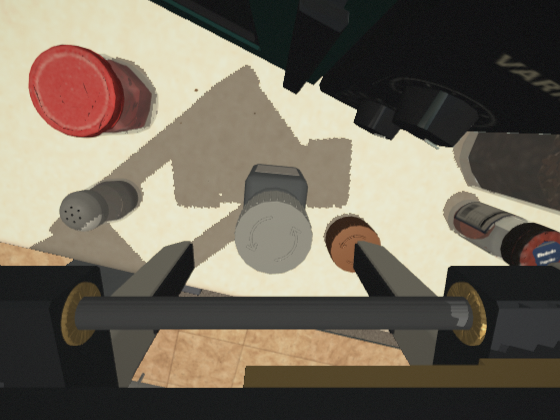

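Request:
{"op": "play_rows", "data": {"increments": [[[-0.05,0,1.5,0],[-0.05,0,3.2,0],[-0.05,0,5,0],[-0.05,0,5.9,0],[-0.05,0,5.9,0]]]}}

```text
t: 4.2
tool_pos: [0.4964, -0.3235, 0.1108]
orientation: [2.486, -1.917, -0.011]
force: [0.1, 0.1, -0.8]
opening: 0.0927
```

```bash
python3 to.py 0.4971 -0.3242 0.112 -1.3056
```

```text
4.2 [ 0.4964 -0.3235  0.1108] yaw -1.3137 tilt [-0.0071  0.0019] q6 0.652 F [ 0.06  0.14 -0.75]
shift cm [ 0.08 -0.05 -0.12] turn tool z -0.00813418509212771
```

Request:
{"op": "play_rows", "data": {"increments": [[[0.05,0,0,0],[0.05,0,0,0],[0.05,0,0,0],[0.05,0,0,0],[0.05,0,0,0]]], "jaw": 3, "squeeze": 40}}

```text
t: 4.7
tool_pos: [0.4968, -0.3242, 0.1113]
orientation: [2.486, -1.917, -0.009]
force: [-0.5, -0.0, -0.3]
opening: 0.0578
```

Request:
{"op": "play_rows", "data": {"increments": [[[0,0,0,0],[0,0,0,0],[0,0,0,0]]]}}

```text
t: 5.0
tool_pos: [0.4968, -0.3243, 0.1113]
orientation: [2.485, -1.917, -0.009]
force: [-0.0, -0.6, -0.6]
opening: 0.0519
```

```bash
python3 to.py 0.4971 -0.3242 0.24 -1.3056
```

```text
5.0 [ 0.4968 -0.3243  0.1113] yaw -1.3138 tilt [-0.0064  0.0012] q6 0.652 F [-0.03 -0.62 -0.62]
shift cm [ -0.04   0.04 -12.87] turn tool z -0.008189606803882477
```

Request:
{"op": "play_rows", "data": {"increments": [[[0,0,0,0],[0,0,-0.8,0],[0,0,-2.3,0],[0,0,-4.5,0],[0,0,-7,0]]]}}

```text
t: 5.5
tool_pos: [0.4968, -0.3239, 0.1822]
orientation: [2.486, -1.917, -0.012]
force: [0.6, -0.7, -4.4]
opening: 0.0518
```

Request:
{"op": "play_rows", "data": {"increments": [[[0,0,-2.5,0],[0,0,-5,0],[0,0,-6,0],[0,0,-6,0]]]}}

```text
t: 5.9
tool_pos: [0.4982, -0.3247, 0.2449]
orientation: [2.486, -1.917, -0.005]
force: [0.2, 0.3, -4.8]
opening: 0.0515
```

```bash
python3 to.py 0.4827 0.0485 0.24 -1.464
```

```text
5.9 [ 0.4982 -0.3247  0.2449] yaw -1.3137 tilt [-0.0042 -0.0003] q6 0.652 F [ 0.16  0.31 -4.77]
shift cm [-36.49  -8.     0.48] turn tool z 0.15031322477961373
```

Request:
{"op": "play_rows", "data": {"increments": [[[-2,-0.4,0,0.02],[-5.5,-1.2,0,0.05],[-9.5,-2.1,0,0.08],[-13.5,-3,0,0.11],[-17.5,-3.8,0,0.15]]]}}

```text
t: 6.4
tool_pos: [0.4893, -0.144, 0.2429]
orientation: [2.333, -2.099, -0.009]
force: [1.3, 0.1, -4.3]
opening: 0.0516
```

```bash
python3 to.py 0.4827 0.0485 0.24 -1.465
```

```text
6.4 [ 0.4893 -0.144   0.2429] yaw -1.4654 tilt [-0.0067  0.0008] q6 1.08 F [ 1.27  0.08 -4.25]
shift cm [-19.21  -1.37   0.31] turn tool z -0.0003753991400345935
```

Request:
{"op": "play_rows", "data": {"increments": [[[-4.5,-0.3,0,0],[-9,-0.6,0,0],[-13.5,-1,0,0],[-17,-1.2,0,0],[-19.2,-1.35,0,0]]]}}

```text
t: 6.9
tool_pos: [0.4812, 0.051, 0.2414]
orientation: [2.334, -2.096, -0.012]
force: [0.4, -0.0, -3.8]
opening: 0.0519
```

Request:
{"op": "play_rows", "data": {"increments": [[[0,0,0,0],[0,0,0,0]]]}}

```text
t: 7.1
tool_pos: [0.4802, 0.0513, 0.2397]
orientation: [2.334, -2.092, -0.015]
force: [-0.4, -1.0, -4.4]
opening: 0.0519
```

```bash
python3 - <<'E'
from plant import *
from h import *
from to import to
to(0.4827,0.0485,0.17,-1.465)
c=camera_params("wrist");p,d=read_camera("wrist");cv2.imwrite("pics/w4.png",p);np.savez("pics/w4.npz",p=p,d=d,**c)
c=camera_params("side");p,d=read_camera("side");cv2.imwrite("pics/s4.png",cv2.resize(p[100:320,180:400],None,fx=2.7,fy=2.7));np.savez("pics/s4.npz",p=p,d=d,**c)
E
```

```text
7.1 [0.4802 0.0513 0.2397] yaw -1.4617 tilt [-0.0121  0.0012] q6 1.461 F [-0.4  -1.04 -4.37]
shift cm [ 0.32 -0.3   6.96] turn tool z 0.0033079296357605426
```

View pics/w4.png

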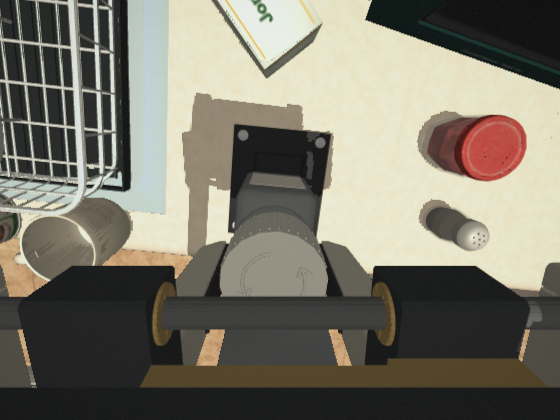

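View pics/s4.png

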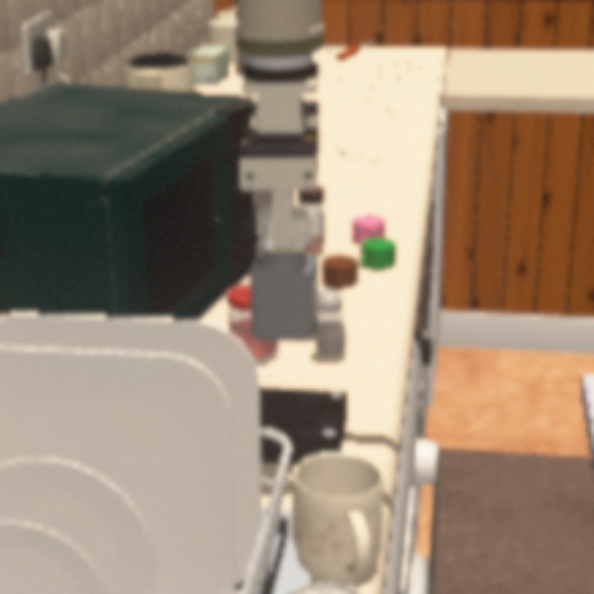

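```bash
python3 - <<'E'
from h import *
for f in ("w4","s4"):
    c=np.load(f"pics/{f}.npz");P=cloud(c["d"],c).reshape(-1,3)
    m=(P[:,2]>.132)&(P[:,2]<.198)&(abs(P[:,0]-.4827)<.045)&(abs(P[:,1]-.0485)<.045)
    Q=P[m];print(f,m.sum(),Q.min(0).round(4),Q.max(0).round(4))
    for lo,hi in ((.132,.15),(.15,.17),(.17,.198)):
        q=Q[(Q[:,2]>lo)&(Q[:,2]<hi)]
        if len(q)>15: print(lo,len(q),np.percentile(q,[3,50,97],axis=0).round(4).tolist())
    # plane fit face
    if f=="w4":
        q=Q[Q[:,0]>.505]
    else: q=Q[Q[:,1]>.066]
    if len(q)>20:
        ce=np.median(q,0)
        for _ in range(3):
            u,s,v=np.linalg.svd(q-q.mean(0),full_matrices=False);n=v[2];r=abs((q-q.mean(0))@n);q=q[r<.003]
        print("face",q.mean(0),n,"yaw",np.arctan2(n[1],n[0]),len(q))
E
```

```text
w4 899 [0.5105 0.0289 0.1345] [0.5139 0.0768 0.1979]
0.132 131 [[0.5109, 0.0311, 0.1357], [0.5128, 0.0534, 0.1416], [0.5134, 0.0755, 0.1494]]
0.15 254 [[0.5111, 0.0309, 0.1503], [0.5132, 0.0534, 0.1605], [0.5136, 0.0754, 0.1694]]
0.17 514 [[0.5113, 0.0311, 0.171], [0.5133, 0.0536, 0.1863], [0.5137, 0.075, 0.1969]]
face [0.51301312 0.05343749 0.1718937 ] [ 0.99985984  0.0148759  -0.00768168] yaw 0.01487689030612277 899
s4 537 [0.4456 0.0394 0.1321] [0.5123 0.0833 0.198 ]
0.132 140 [[0.4466, 0.0652, 0.1333], [0.4762, 0.0773, 0.1423], [0.5094, 0.0817, 0.1498]]
0.15 160 [[0.4464, 0.0461, 0.1511], [0.4764, 0.0768, 0.1607], [0.5097, 0.0808, 0.1694]]
0.17 237 [[0.4464, 0.0454, 0.171], [0.4754, 0.0768, 0.1843], [0.5095, 0.0816, 0.1973]]
face [0.47811326 0.07716283 0.16624881] [ 1.91231552e-02 -9.99817091e-01  2.98876936e-04] yaw -1.5516720050485093 400
```

Request:
{"op": "play_rows", "data": {"increments": [[[0.43,-0.3,1,0],[0.43,-0.3,3,0],[0.43,-0.35,5.5,0],[0.43,-0.37,7.5,0],[0.43,-0.37,8.6,0]]]}}

```text
t: 7.7
tool_pos: [0.4827, 0.0451, 0.1514]
orientation: [2.328, -2.096, -0.018]
force: [-0.4, -0.8, -5.0]
opening: 0.0514
```

Request:
{"op": "play_rows", "data": {"increments": [[[0,0,0,0],[0,0,0,0]]]}}

```text
t: 7.9
tool_pos: [0.4826, 0.0445, 0.1512]
orientation: [2.327, -2.096, -0.018]
force: [-0.6, 0.6, -4.0]
opening: 0.0519
```

```bash
cat > meas.py <<'E'
from plant import *
from h import *
from to import to
import sys
def meas(tag):
    to(0.4832,0.0473,0.15,-1.465);s=read_state();zf=s["tool_pos"][2]-.1113
    for f in ("wrist","side"):
        c=camera_params(f);p,d=read_camera(f);np.savez(f"pics/{f}{tag}.npz",p=p,d=d,**c);cv2.imwrite(f"pics/{f}{tag}.png",p)
        P=cloud(d,c).reshape(-1,3)
        m=(P[:,2]>max(zf+.004,.04))&(P[:,2]<zf+.07)&(abs(P[:,0]-.4827)<.045)&(abs(P[:,1]-.0485)<.045)
        Q=P[m]
        q=Q[Q[:,0]>.505] if f=="wrist" else Q[Q[:,1]>.066]
        for _ in range(3):
            u,sv,v=np.linalg.svd(q-q.mean(0),full_matrices=False);n=v[2];r=abs((q-q.mean(0))@n);q=q[r<.003]
        print(f,len(q),"face",q.mean(0).round(4),"n",n.round(4),"minmax",q.min(0).round(4),q.max(0).round(4))
if __name__=="__main__": meas(sys.argv[1])
E
python3 meas.py 5
```

```text
7.9 [0.4826 0.0445 0.1512] yaw -1.4665 tilt [-0.0152  0.0007] q6 1.452 F [-0.6   0.62 -4.02]
shift cm [-0.27 -0.09  0.12] turn tool z -0.0015323458832063874
wrist 911 face [0.5152 0.0456 0.0837] n [ 0.9999  0.0093 -0.0106] minmax [0.5126 0.0213 0.0459] [0.5161 0.069  0.1099]
side 344 face [0.4783 0.0707 0.0779] n [-0.0277  0.9996 -0.0109] minmax [0.4495 0.067  0.0439] [0.512  0.0743 0.1094]
```

View pics/wrist5.png

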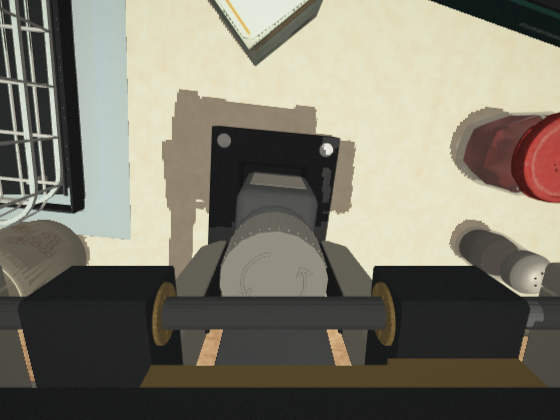

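Request:
{"op": "play_rows", "data": {"increments": [[[-0.32,-0.13,0,0],[-0.32,-0.13,0,0],[-0.32,-0.14,0.5,0],[-0.32,-0.15,1,0],[-0.32,-0.15,1.2,0]]]}}

```text
t: 8.5
tool_pos: [0.4839, 0.0482, 0.1394]
orientation: [2.328, -2.096, -0.017]
force: [1.0, 0.8, -3.7]
opening: 0.0521
```

```bash
python3 meas.py 6; python3 -c "
from plant import *; print(read_state()['wrist_torque'])"
```

```text
8.5 [0.4839 0.0482 0.1394] yaw -1.4659 tilt [-0.014   0.0008] q6 1.459 F [ 1.04  0.75 -3.68]
shift cm [ 0.08  0.1  -1.05] turn tool z -0.0008930522053283152
wrist 867 face [0.5166 0.0494 0.0742] n [ 0.9999  0.0105 -0.0073] minmax [0.5142 0.025  0.0401] [0.5174 0.0728 0.0981]
side 274 face [0.4777 0.0741 0.0694] n [-0.0349  0.9993 -0.0112] minmax [0.4493 0.0701 0.0403] [0.5062 0.078  0.097 ]
[ 0.00447194 -0.00424872  0.02454176]
```

Request:
{"op": "play_rows", "data": {"increments": [[[0.05,0,0.5,0],[0.05,0,1,0],[0.05,0,1.5,0],[0.05,0,1.7,0],[0.05,0,1.7,0]]]}}

```text
t: 9.1
tool_pos: [0.4834, 0.0477, 0.1221]
orientation: [2.328, -2.096, -0.018]
force: [-0.0, -0.2, -3.7]
opening: 0.052
```

```bash
python3 meas.py 7
```

```text
9.1 [0.4834 0.0477 0.1221] yaw -1.466 tilt [-0.0151  0.0008] q6 1.458 F [-0.02 -0.2  -3.68]
shift cm [ 0.03  0.07 -2.79] turn tool z -0.0010172663067422594
wrist 693 face [0.5161 0.0488 0.0628] n [ 0.9999  0.0094 -0.0036] minmax [0.5135 0.0245 0.0401] [0.5169 0.0723 0.0808]
side 190 face [0.4782 0.0735 0.0599] n [-0.0343  0.9993 -0.011 ] minmax [0.4493 0.0696 0.0402] [0.5046 0.0773 0.0808]
```

Request:
{"op": "play_rows", "data": {"increments": [[[0,0,0.2,0],[0,0,0.4,0],[0,0,0.5,0],[0,0,0.5,0]]], "squeeze": 50}}

```text
t: 9.6
tool_pos: [0.4846, 0.0477, 0.119]
orientation: [2.329, -2.097, -0.015]
force: [-2.9, 0.0, 6.6]
opening: 0.052
```

```bash
python3 meas.py 8;python3 -c "
from plant import *; print(read_state()['wrist_torque'])"
```

```text
9.6 [0.4846 0.0477 0.119 ] yaw -1.466 tilt [-0.0122  0.0007] q6 1.458 F [-2.91  0.02  6.58]
shift cm [ 0.02  0.18 -3.1 ] turn tool z -0.0010197176559623156
wrist 645 face [0.5172 0.0489 0.0612] n [-0.9999 -0.0104  0.0053] minmax [0.5146 0.0246 0.0401] [0.518  0.0723 0.0776]
side 167 face [0.4785 0.0733 0.0585] n [ 0.0312 -0.9993  0.0196] minmax [0.4518 0.0694 0.0406] [0.5044 0.0768 0.0766]
[-0.06605279  0.51399264  0.02421027]
```

Request:
{"op": "play_rows", "data": {"increments": [[[0,0.08,0.3,0],[0,0.1,0.5,0],[0,0.1,0.6,0],[0,0.1,0.6,0]]]}}

```text
t: 10.1
tool_pos: [0.4847, 0.0476, 0.1151]
orientation: [2.331, -2.098, -0.012]
force: [-3.8, -0.4, 9.9]
opening: 0.0519
```

```bash
python3 meas.py 9;python3 - <<'E'
from plant import *
from h import *
print(read_state()['wrist_torque'])
p=np.load("pics/side9.npz")["p"];cv2.imwrite("pics/s9.png",cv2.resize(p[140:290,230:350],None,fx=4,fy=4,interpolation=cv2.INTER_CUBIC))
E
```

```text
10.1 [0.4847 0.0476 0.1151] yaw -1.466 tilt [-0.0093  0.0007] q6 1.458 F [-3.82 -0.36  9.95]
shift cm [ 0.01  0.19 -3.49] turn tool z -0.000951714333956355
wrist 583 face [0.5173 0.0489 0.0592] n [ 0.9999  0.0091 -0.0108] minmax [0.5148 0.0245 0.0401] [0.518  0.0723 0.0737]
side 159 face [0.4784 0.0736 0.0569] n [-0.0489  0.9988 -0.0073] minmax [0.4518 0.0701 0.0404] [0.5043 0.0774 0.0734]
[0.03587366 0.69980371 0.0231717 ]
```

View pics/s9.png

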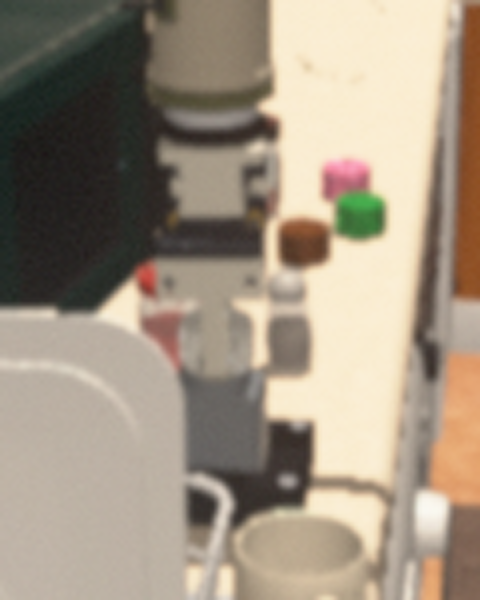

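View pics/wrist9.png

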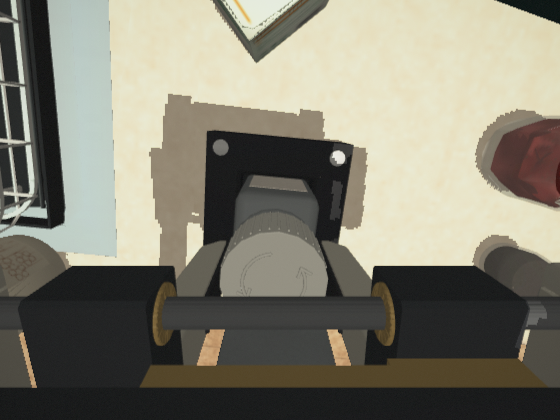

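Request:
{"op": "play_rows", "data": {"increments": [[[0,0.1,0.26,-0.06],[0,0.1,0.28,-0.18],[0,0.1,0.28,-0.3],[0,0.1,0.28,-0.42],[0,0.1,0.28,-0.54]]]}}

```text
t: 10.7
tool_pos: [0.4857, 0.0478, 0.1148]
orientation: [2.814, -1.396, -0.007]
force: [-1.5, 0.5, 10.4]
opening: 0.0517
```

```bash
python3 to.py 0.4836 .0485 0.115 0.08; python3 -c "
from plant import *; print(read_state()['wrist_torque'])"
```

```text
10.7 [0.4857 0.0478 0.1148] yaw -0.9209 tilt [-0.0046  0.0012] q6 0.913 F [-1.55  0.51 10.42]
shift cm [-0.18  0.13 -0.02] turn tool z -1.0009082034584387
[ 0.20555581  0.19004357 -0.00958629]
```

Request:
{"op": "play_rows", "data": {"increments": [[[-0.05,0.06,0.24,-0.12],[-0.05,0.06,0.24,-0.24],[-0.05,0.06,0.24,-0.36],[-0.05,0.06,0.24,-0.48],[-0.05,0.06,0.24,-0.58]]]}}

```text
t: 11.2
tool_pos: [0.4865, 0.0481, 0.1146]
orientation: [-3.096, 0.525, 0.002]
force: [-3.4, 1.9, 10.5]
opening: 0.0517
```

```bash
python3 to.py 0.4836 .0485 0.115 0.08; python3 -c "
from plant import *; print(read_state()['wrist_torque'])"
```

```text
11.2 [0.4865 0.0481 0.1146] yaw -0.336 tilt [-0.001   0.0016] q6 0.328 F [-3.36  1.9  10.53]
shift cm [-0.28  0.06 -0.04] turn tool z -0.41602782977031055
[ 0.07269247  0.46687463 -0.07596055]
```

Request:
{"op": "play_rows", "data": {"increments": [[[-0.15,0.05,0.24,-0.12],[-0.15,0.05,0.24,-0.24],[-0.15,0.05,0.24,-0.36],[-0.15,0.05,0.24,-0.4],[-0.15,0.05,0.24,-0.4]]]}}

```text
t: 11.7
tool_pos: [0.4865, 0.0483, 0.1147]
orientation: [-3.138, -0.103, -0.005]
force: [-2.3, 1.6, 11.6]
opening: 0.0517
```

```bash
python3 - <<'E'
from plant import *
from h import *
from to import to
to(0.4836,.0485,.115,.08); print(read_state()['wrist_torque'])
c=camera_params("wrist");p,d=read_camera("wrist");cv2.imwrite("pics/w10.png",p)
E
```

```text
11.7 [0.4865 0.0483 0.1147] yaw 0.0657 tilt [0.0028 0.0018] q6 -0.074 F [-2.27  1.62 11.58]
shift cm [-0.29 -0.04 -0.04] turn tool z -0.014278748475645892
[0.01447026 0.50936634 0.03847478]
```

View pics/w10.png

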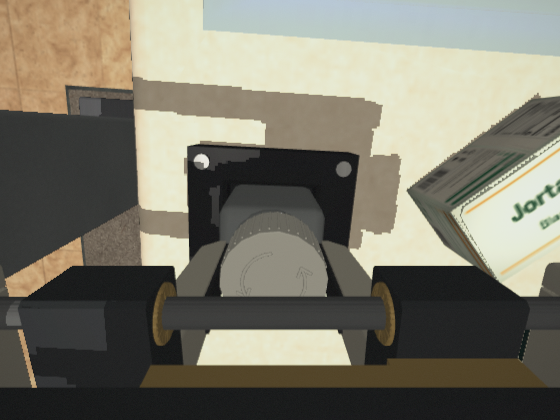

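Request:
{"op": "play_rows", "data": {"increments": [[[0,0,0,0],[0,0,-0.4,0],[0,0,-1,0],[0,0,-1.7,0],[0,0,-2.4,0]]]}}

```text
t: 12.25
tool_pos: [0.4866, 0.0483, 0.1392]
orientation: [-3.138, -0.101, -0.005]
force: [0.7, -0.0, -0.0]
opening: 0.0518
```

```bash
python3 - <<'E'
from plant import *
from h import *
from to import to
to(0.4836,.0485,.2213,.066); print(read_state()['wrist_torque'])
c=camera_params("wrist");p,d=read_camera("wrist");cv2.imwrite("pics/w11.png",p)
c=camera_params("side");p,d=read_camera("side");cv2.imwrite("pics/s11.png",cv2.resize(p[140:290,230:350],None,fx=4,fy=4,interpolation=cv2.INTER_CUBIC))
E
```

```text
12.25 [0.4866 0.0483 0.1392] yaw 0.0645 tilt [0.0033 0.0019] q6 -0.072 F [ 0.72 -0.03 -0.03]
shift cm [-0.27 -0.06 -8.21] turn tool z -0.0014763467315566242
[-0.04163737 -0.11621709  0.02914017]
```

View pics/w11.png

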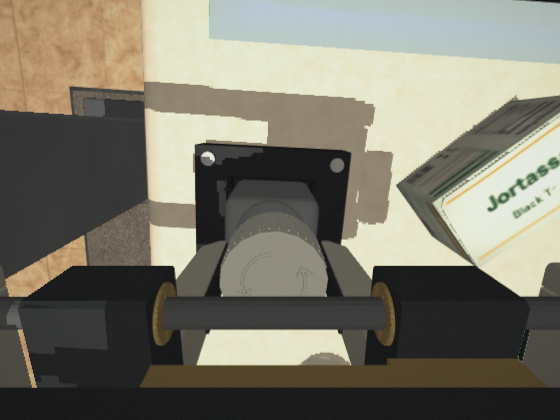

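View pics/s11.png

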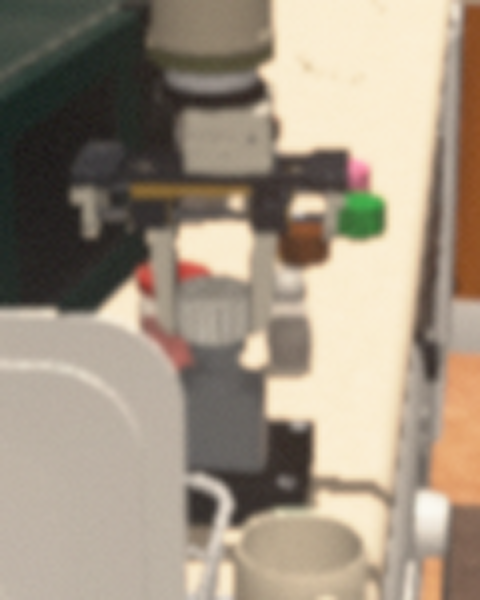

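Request:
{"op": "play_rows", "data": {"increments": [[[0,0,-1,0],[0,0,-3,0],[0,0,-5,0],[0,0,-7,0],[0,0,-8.1,0]]]}}

```text
t: 12.85
tool_pos: [0.4879, 0.0482, 0.2235]
orientation: [-3.138, -0.101, -0.013]
force: [0.4, 0.3, -0.2]
opening: 0.0514
```

Request:
{"op": "play_rows", "data": {"increments": [[[0,0,0,0],[0,0,0,0]]]}}

```text
t: 13.05
tool_pos: [0.488, 0.0481, 0.2235]
orientation: [-3.138, -0.101, -0.014]
force: [-1.3, 0.2, -0.3]
opening: 0.0519
```

```bash
python3 - <<'E'
from plant import *
from h import *
from to import to
to(0.4836,.0485,.2213,.066)
for f in ("wrist","side","scene"):
    c=camera_params(f);p,d=read_camera(f);np.savez(f"pics/{f}12.npz",p=p,d=d,**c);cv2.imwrite(f"pics/{f}12.png",p)
    P=cloud(d,c).reshape(-1,3)
    m=(abs(P[:,0]-.4836)<.05)&(abs(P[:,1]-.0485)<.05)
    b=P[m&(P[:,2]>.042)&(P[:,2]<.09)];n=P[m&(P[:,2]>.088)&(P[:,2]<.14)]
    print(f,"body",len(b),np.percentile(b,[1,99],axis=0).round(4).tolist())
    if len(n)>20: print(" neck",len(n),np.percentile(n,[1,99],axis=0).round(4).tolist())
p=np.load("pics/side12.npz")["p"];q=np.load("pics/scene12.npz")["p"]
cv2.imwrite("pics/s12.png",np.hstack([cv2.resize(p[120:270,230:350],(400,500)),cv2.resize(q[140:290,180:300],(400,500))]))
E
```

```text
13.05 [0.488  0.0481 0.2235] yaw 0.0646 tilt [0.0086 0.0018] q6 -0.072 F [-1.28  0.16 -0.33]
shift cm [-0.44 -0.06  0.22] turn tool z -0.0014444642941261604
wrist body 790 [[0.4521, 0.0279, 0.0432], [0.517, 0.0743, 0.0899]]
 neck 2292 [[0.4537, 0.0296, 0.0884], [0.5153, 0.0722, 0.1287]]
side body 342 [[0.4499, 0.0313, 0.0426], [0.5117, 0.0774, 0.0898]]
 neck 284 [[0.4534, 0.0297, 0.0882], [0.5111, 0.0728, 0.1394]]
scene body 248 [[0.4482, 0.0175, 0.0429], [0.5121, 0.0658, 0.0896]]
 neck 221 [[0.4517, 0.0207, 0.0882], [0.5106, 0.0656, 0.1393]]
```

View pics/s12.png

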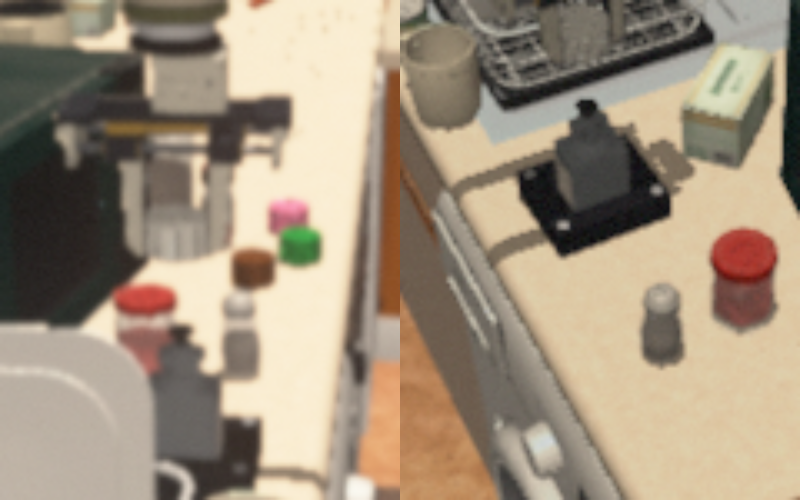

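View pics/wrist12.png

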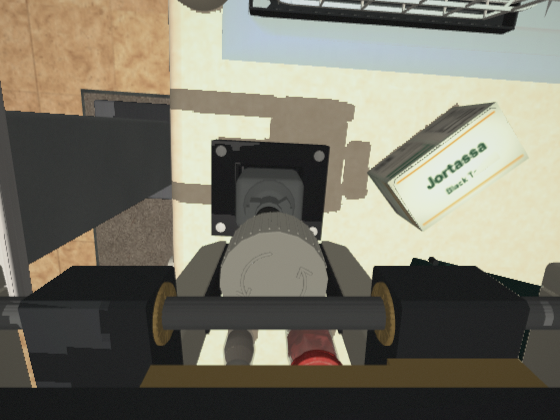

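Request:
{"op": "play_rows", "data": {"increments": [[[-0.2,0,0.1,0],[-0.37,-0.03,0.2,0],[-0.37,-0.03,0.2,0],[-0.37,-0.03,0.2,0]]]}}

```text
t: 13.6
tool_pos: [0.4834, 0.0482, 0.22]
orientation: [-3.138, -0.101, -0.009]
force: [0.2, 0.2, -1.0]
opening: 0.0524
```

```bash
python3 - <<'E'
from plant import *
from h import *
from to import to
to(0.4843,.0485,.2213,.066);print(read_state()["dq"].round(3))
for f in ("side","scene"):
    c=camera_params(f);p,d=read_camera(f)
    P=cloud(d,c);m=(abs(P[...,0]-.4843)<.06)&(abs(P[...,1]-.0485)<.04)
    q=P[m&(P[...,2]>.05)&(P[...,2]<.09)]
    n=P[m&(P[...,2]>.115)&(P[...,2]<.15)];print(f,"neck centre",n.mean(0),n[:,2].max())
# wrist: shoulder-top plane/edge flatness at previous view
c=np.load("pics/wrist12.npz");P=cloud(c["d"],c).reshape(-1,3)
q=P[(abs(P[:,0]-.4843)<.034)&(P[:,1]>.0735)&(P[:,1]<.078)&(P[:,2]>.04)&(P[:,2]<.085)]
u,s,v=np.linalg.svd(q-q.mean(0),full_matrices=False);print("face n",v[2],len(q))
c0=np.load("pics/scene0.npy");c=camera_params("scene");A=cloud(c0,c);B=cloud(np.load("pics/scene12.npz")["d"],c)
for nme,(u,v) in dict(salt=(259,229),jam=(283,214),tea=(279,165),mug=(193,155),brown=(301,297),green=(301,327),pink=(330,356),spice=(345,308)).items(): print(nme,A[v,u].round(3),B[v,u].round(3))
E
```

```text
13.6 [0.4834 0.0482 0.22  ] yaw 0.0646 tilt [0.0059 0.0019] q6 -0.072 F [ 0.21  0.15 -1.04]
shift cm [ 0.09 -0.02 -0.12] turn tool z -0.001447378402361213
[-0.001  0.002 -0.007 -0.     0.002 -0.003]
side neck centre [0.48308683 0.05300822 0.12727996] 0.1427527228888914
scene neck centre [0.48009965 0.04324783 0.12859492] 0.14450575014477507
face n [ 1.96174169e-02 -9.99807554e-01  1.13613028e-04] 219
salt [ 0.456 -0.174  0.086] [ 0.456 -0.174  0.086]
jam [ 0.552 -0.153  0.087] [ 0.552 -0.153  0.086]
tea [0.663 0.079 0.077] [0.666 0.084 0.073]
mug [0.412 0.307 0.056] [0.412 0.31  0.054]
brown [ 0.466 -0.419  0.036] [ 0.467 -0.417  0.032]
green [ 0.42  -0.496  0.032] [ 0.419 -0.498  0.035]
pink [ 0.443 -0.602  0.036] [ 0.444 -0.6    0.033]
spice [ 0.525 -0.535  0.104] [ 0.524 -0.536  0.105]
```

Request:
{"op": "play_rows", "data": {"increments": [[[0.05,0,-0.12,0],[0.05,0,-0.12,0],[0.05,0,-0.12,0],[0.05,0,-0.12,0]]]}}

```text
t: 14.1
tool_pos: [0.4841, 0.0482, 0.2215]
orientation: [-3.138, -0.101, -0.01]
force: [-0.3, -0.0, -1.3]
opening: 0.0517
```

```bash
python3 - <<'E'
from plant import *
from to import to
to(0.4843,.0485,.2213,.066);print(read_state()["opening"])
print(close_job())
E
```

```text
14.1 [0.4841 0.0482 0.2215] yaw 0.0645 tilt [0.0063 0.0019] q6 -0.072 F [-0.33 -0.05 -1.33]
shift cm [ 0.02 -0.02  0.02] turn tool z -0.0014726820687273184
0.05170341589285151
the job is handed in; nothing more can be done
None
```

The job is done and handed in at about 14.1 s. I carried the bottle by its locked white cap, seated it in the holder pocket and pressed the cap down about 6 mm (10–11.6 N). I then turned it about 1.53 rad anticlockwise, lifted it off, and finished still gripping it.

**Cap:** it is held 10 cm above where it sat, within about 1 mm of straight over the bottle. The gripper opening reads 51.7 mm, which matches a cap in the jaws.

**Bottle:** it sits in the pocket. Its long-side face measured vertical, with the body within about 0.4° of square to the holder. It rests about 1.5 mm toward +x within the 2 mm of play.

**Other things on the worktop:** the salt shaker, jam jar and spice jar read the same before and after to within 1 mm. Single-pixel readings on the tea box, mug and loose caps differed by 2–6 mm. I put that down to depth noise at their edges, since the arm never touched them.

**Disagreements:**
- The cameras differed by 1–2 mm on the bottle's sideways position at one point, so I looked again before lowering it.
- The gripper leaned up to 0.015 rad before seating, and had 3–4 N of sideways load during the press and twist. Both were mostly gone after the lift; the final lean is 0.006 rad.

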